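# Pour the drawer knobs from the spouted jug and set out the fitting kit

### The arm

A 6-joint arm with a two-finger parallel gripper is mounted at the origin on a cart in front of the work surface, level with it; the furniture and walls round the work are solid. World frame = base frame: x ahead of the robot, y to its left, z up, the work surface at z = 0. Lengths are in m, angles in rad, forces in N, time in s.
With the tool pointing down it reaches from about 0.275 to 0.875 m from the base axis. Payload 12.5 kg.
Tool frame: the origin (TCP) lies on the centre line of the jaws, within the pads' length; the fingertips stand r.finger_overhang ahead of it and the grasp point (between the pads) lies 3 mm ahead of it (r.finger_overhang is the distance from the TCP to the fingertips, in m); z points along the fingers, y is the line along which they close (so a half turn about z gives the same grasp; the last joint's range is limited). The gripper opens to 85 mm and grips with 20 to 120 N. Pads are 22 mm wide; open, the fingers measure 114 mm over their backs; the gripper's body (76 mm by 85 mm) begins 54 mm behind the grasp point. The pads swing forward as they close: fully open they stand 13 mm farther back than shut.
Start: joints at [-1.234, 0.351, 1.652, -0, 1.139, -0.085], TCP at [0.225, -0.502, 0.253] pointing down, gripper open.
Joint ranges: [-2.75, 2.75], [-0.79, 2.1], [0.01, 2.65], [-1.57, 4.71], [0.07, 3.14], [-2.87, 2.87]. Speed limits (rad/s): [2.22, 2.22, 2.79, 3.14, 3.14, 3.14].

### API

Orientations are given as a unit quaternion [x, y, z, w].
In Python, from cell import r, optics gives the robot as it stands. The module is installed in compiled form; this text tells all that it offers. Calls block until the motion is done:
- r.move_to(position, orientation): joint-space move of the TCP to a pose.
- r.move_linear(position, rot=None, vel=0.15): straight line of the TCP; rot=None keeps the orientation; vel is the mean speed in m/s.
- r.set_joints(angles): joint-space move.
- r.set_gripper(opening, squeeze=None): opening from 0.0 (shut) to 1.0 (fully open); squeeze is the grip in N (None keeps the last); returns when the fingers have stopped.
- r.sleep(seconds).
- r.inverse_kinematics(position, orientation): joint angles nearest the present ones, or None.
- optics.get_image(name): name is "scene" or "side" or "wrist"; returns a dict with "pixels" (400x640x3 uint8, red, green, blue), "depth" (400x640 float32, m along the optical axis (not along the pixel's ray), 0 where there is no reading), "fx", "fy", "cx", "cy" (pixels), "camera_from_world" (4x4, takes a point from world to camera coordinates); the wrist camera has in their place "mount" (4x4, takes a point from camera to tool coordinates, whose origin is the TCP and whose axes are the flange's). Camera axes: x right, y down, z forward; pixel columns grow to the right and rows downward; lengths in m; the calibration is good to about 2 mm. A picture is of the moment at which its call begins: read the wrist's pose just before it.
A pose or a line that the arm cannot do raises r.PlanningError and nothing moves.
- r.hand_in(): hands the job in; it is judged then, once.
Readings, each from a call of its own:
- r.current_t(): time.
- r.current_q(): joint angles.
- r.current_qvel(): joint speeds.
- r.current_effort(): joint torques, N m.
- r.current_tool_pos(): TCP position.
- r.current_ee_rot(): TCP orientation.
- r.current_contact_force(): force on the tool from outside, world axes, zero at the start.
- r.current_torque(): the same for the moment, N m.
- r.current_opening(): opening from 0.0 (shut) to 1.0 (fully open).
- r.current_finger_force(): force on a finger pad.
Only numpy, scipy, OpenCV 4.12 (cv2) and the standard library are available. Lean on these libraries where they do the work, as an engineer would, in place of code of your own. Each camera call takes 0.05 s, during which the arm holds its last target. There are 200 camera calls.

### The job

Set out the kit for fitting drawer knobs on the layout board: turn the metal jug so that its spout faces the bin's low front, pour all three wooden knobs over that front into the bin, then stand the empty jug upright inside its drawn outline with its spout where the spout is drawn (towards the bin). Lay the screwdriver inside its drawn outline too, handle on the wide part and blade on the narrow part. Leave the beech block and the try square where they are.

Things in the scene. Friction and masses are not known exactly. Their poses are not given: they have to be found in the camera images.
- board: fixed plywood board 330 x 270 mm, 8 mm thick, left of the middle of the table. Origin: centre of its underside; z up. Its x axis (330 mm) is the pouring direction into the bin: in a row at y = +60 mm lie the drawn jug outline (x = -95 mm) and the parts bin (x = +88 mm); at y = -85 mm lies the drawn screwdriver outline. All lines are flat
- bin_floor (a point): centre of the floor of the open-topped wooden bin fixed on the board, 12 mm above the table; axes as the board's. Bin outside 120 (x) x 116 (y) mm, walls 6 mm. Its front wall (at x = -60 to -54 mm from here, towards the jug outline) is low, top 38 mm above the table, as are the first 35 mm of the side walls; the other walls reach 82 mm above the table
- jug_spot (a point): centre of the round end of the drawn jug outline, on the board's top (8 mm above the table), axes as the board's. The outline is 110 mm wide, round (radius 55 mm) at the back and flat at the spout end, 102 mm from here towards board +x, and has a cross line where the spout begins; it is about 10 mm larger than the jug all round
- jug_spout_mark (a point): point under which the jug's spout lip belongs: 90 mm from jug_spot along board +x, on the board's top
- driver_spot (a point): centre of the drawn screwdriver outline, on the board's top, axes as the board's: 216 mm long along board x; wide part (44 mm) from x = -108 to -8 mm for the handle, narrow part (20 mm) from -8 to +108 mm for the blade
- driver_blade_mark (a point): point where the screwdriver's blade end belongs: 95 mm from driver_spot along board +x
- jug: loose sheet-metal jug, 0.2 to 0.4 kg, 82 mm wide, wall 75 mm high, right of the board. Origin: centre of its underside, 41 mm from its round back; z up; x points to its flat-ended trough spout, 76 mm wide inside, whose floor rises at 32 degrees from the jug's floor to the lip: tipped spout-down by about 50 degrees the knobs roll out. A handle arches over the mouth along y (90 mm wide, top 161 mm high)
- jug_lip (a point): middle of the spout's pouring lip: 90 mm along jug x and 42 mm above the jug's underside
- jug_grip (a point): centre of the jug's wooden handle grip, 150 mm above the jug's underside, axes as the jug's: a bar 66 mm long along jug y, 16 mm thick along jug x, 22 mm high. Pinch it across jug x, from above
- knob1: loose wooden ball knob, 25 mm diameter, about 15 g, at the start in the jug; origin at its centre
- knob2: as knob1
- knob3: as knob1
- screwdriver: loose screwdriver, 199 mm long, about 0.09 kg, lying on the table at the far right, roughly pointing at or away from the robot. Origin: middle of its length, on the underside; z up; handle towards its +y (y = 14 to 99 mm, 27 mm wide, 29 mm high), thin shaft and blade towards -y (to y = -99 mm)
- screwdriver_handle (a point): point in the handle, 55 mm along screwdriver +y from its origin and 14 mm above its underside; a good place to grip, across screwdriver x
- screwdriver_tip (a point): the blade end: 95 mm along screwdriver -y from its origin, 4 mm above its underside
- beech_block: bystander: beech block, 55 x 80 x 32 mm, on the robot's side of the jug; leave it
- try_square: bystander: try square, 161 x 130 x 17 mm, left of the board; leave it

How it is judged:
By the outcome, as a careful person would: the job done as asked, in the order asked, and still so for the second after the job is handed in, with the robot touching nothing.
It also fails if it takes over 67 s, if anything falls off the work surface, if the arm or the gripper's body presses on something with over 40 N, if the wrist force passes 120 N, or if a joint passes its speed limit or range.

## Working session

There is one attempt and no reset: what is moved stays moved. The work goes in short steps, each a Python script; the robot and the scene stay as the last script left them, time stands still between calls to the robot, and variables do not carry over. Pictures are saved under pics/ and viewed, at most 10 in all, crops included, and the job is handed in when it is done.

```bash
ls; mkdir -p pics
python3 - <<'E'
from cell import r, optics
import numpy as np, cv2
ims=[]
for n in ("scene","side"):
    d=optics.get_image(n); np.savez(f"{n}0.npz",**{k:v for k,v in d.items()})
    cv2.imwrite(f"pics/{n}0.png",d["pixels"][...,::-1])
    print(n,d["fx"],d["fy"],d["cx"],d["cy"]); print(np.round(np.linalg.inv(d["camera_from_world"]),3))
print(r.current_t(), r.finger_overhang, r.current_ee_rot(), r.current_tool_pos())
E
```

```text
pics
scene 378.1364582350469 378.1364582350469 311.6644536131375 203.11009838579182
[[ 0.805 -0.247  0.539 -0.229]
 [-0.593 -0.319  0.739 -0.993]
 [-0.01  -0.915 -0.404  0.698]
 [ 0.     0.     0.     1.   ]]
side 429.4255263754222 429.4255263754222 326.2635813656393 201.3250005368131
[[-0.85  -0.298  0.434 -0.167]
 [-0.526  0.506 -0.684  1.126]
 [-0.015 -0.809 -0.587  1.023]
 [ 0.     0.     0.     1.   ]]
0.1 0.022 [ 9.77850996e-01  2.09301550e-01 -5.95015907e-05 -5.36006026e-04] [ 0.22509095 -0.50152004  0.2528045 ]
```

View pics/scene0.png

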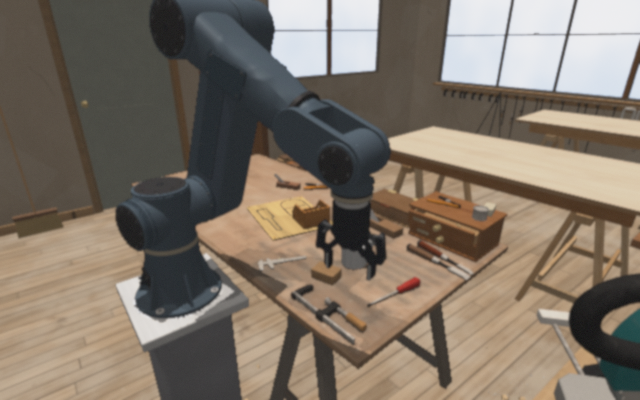

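View pics/side0.png

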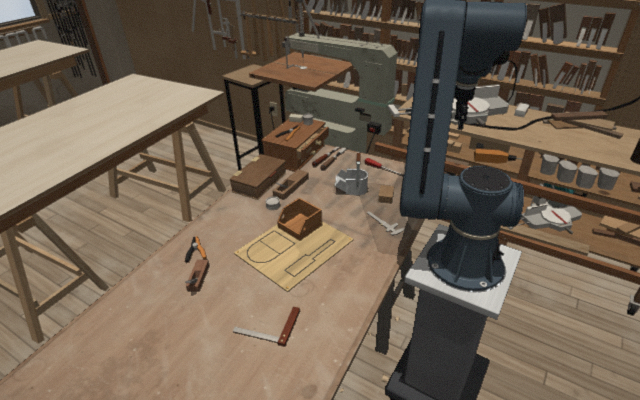

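The side view shows the board with corners at about (236,252), (290,288) and (352,240), and the bin at (300,218). The jug is at (352,182) with its spout unclear, the driver handle at (372,163) and its tip near (402,174). In the scene view the driver runs from (412,286) to (370,304), and the block is at (325,271).

```bash
cat > h.py <<'E'
import numpy as np, cv2
from scipy.spatial.transform import Rotation as R
def cloud(d,T=None):
    """world points HxWx3; T world_from_camera"""
    if T is None: T=np.linalg.inv(d["camera_from_world"])
    v,u=np.mgrid[:400,:640]; z=d["depth"].astype(float)
    p=np.stack([(u-d["cx"])/d["fx"]*z,(v-d["cy"])/d["fy"]*z,z],-1)
    p=p@T[:3,:3].T+T[:3,3]; p[z<=0]=np.nan
    return p
def wrist(r,optics):
    pos=np.array(r.current_tool_pos()); q=r.current_ee_rot()
    d=optics.get_image("wrist"); T=np.eye(4); T[:3,:3]=R.from_quat(q).as_matrix(); T[:3,3]=pos
    return d, cloud(d,T@d["mount"])
def down(yaw):
    """tool pointing down, tool y (closing line) along world heading yaw"""
    c,s=np.cos(yaw),np.sin(yaw)
    y=np.array([c,s,0]); z=np.array([0,0,-1.]); x=np.cross(y,z)
    return R.from_matrix(np.stack([x,y,z],1)).as_quat()
E
python3 - <<'E'
from h import *
np.set_printoptions(precision=3,suppress=True)
for n,pts in (("side",[(237,252),(290,287),(350,241),(352,184),(352,172),(345,190),(365,190),(337,180),(372,163),(380,166),(400,173),(385,194),(300,210)]),("scene",[(412,286),(395,293),(372,304),(325,271),(350,258),(250,215)])):
    d=dict(np.load(n+"0.npz")); c=cloud(d)
    for u,v in pts: print(n,u,v,c[v,u],d["pixels"][v,u])
d=dict(np.load("side0.npz")); c=cloud(d); hsv=cv2.cvtColor(d["pixels"],cv2.COLOR_RGB2HSV)
m=(abs(c[...,2]-.008)<.006)&(hsv[...,1]>90)&(hsv[...,2]>130)&(c[...,0]>.2)&(c[...,0]<.9)&(abs(c[...,1])<.5)
mm=cv2.morphologyEx(m.astype(np.uint8),cv2.MORPH_OPEN,np.ones((3,3)))
n,l,s,ce=cv2.connectedComponentsWithStats(mm); i=1+s[1:,4].argmax(); print(s[i])
rect=cv2.minAreaRect((c[l==i][:,:2]*1000).astype(np.float32)); print(rect,cv2.boxPoints(rect))
E
```

```text
side 237 252 [0.691 0.359 0.01 ] [179 142  86]
side 290 287 [0.438 0.396 0.009] [194 165 118]
side 350 241 [0.386 0.102 0.004] [146 126  92]
side 352 184 [ 0.521 -0.155  0.056] [90 90 88]
side 352 172 [ 0.56  -0.225  0.063] [76 75 74]
side 345 190 [ 0.545 -0.141  0.026] [91 91 87]
side 365 190 [ 0.478 -0.19   0.02 ] [71 70 69]
side 337 180 [ 0.597 -0.164  0.045] [186 184 179]
side 372 163 [ 0.553 -0.403  0.017] [105  37  33]
side 380 166 [ 0.509 -0.393  0.02 ] [87 42 38]
side 400 173 [ 0.414 -0.4    0.01 ] [143 133 119]
side 385 194 [ 0.388 -0.188  0.033] [138 109  78]
side 300 210 [0.623 0.07  0.031] [70 51 34]
scene 412 286 [ 0.555 -0.42   0.018] [96 33 27]
scene 395 293 [ 0.507 -0.398  0.001] [114 103  92]
scene 372 304 [ 0.412 -0.397  0.006] [114 100  87]
scene 325 271 [ 0.383 -0.221  0.034] [162 125  88]
scene 350 258 [ 0.487 -0.219  0.04 ] [94 92 90]
scene 250 215 [0.418 0.342 0.002] [192 160 131]
[ 236  223  116   68 3481]
((542.1658325195312, 223.9918670654297), (337.9260559082031, 275.75616455078125), 79.86361694335938) [[376.704  81.932]
 [648.156  33.401]
 [707.628 366.052]
 [436.176 414.583]]
```

Run:
```python
from cell import r, optics
from h import *
np.set_printoptions(precision=3,suppress=True)
for i,p in enumerate([(.45,-.27,.45),(.5,.2,.45)]):
    q=down(-np.pi/2+np.arctan2(p[1],p[0])+.3*0)
    try: r.move_to(p,q)
    except r.PlanningError as e: print(p,e); continue
    d,c=wrist(r,optics); np.savez(f"w{i}.npz",c=c,**d)
    print(d["mount"],r.current_tool_pos(),r.current_q(),r.current_t())
    cv2.imwrite(f"pics/w{i}.png",d["pixels"][...,::-1])
```

```text
[[-0.    -0.957 -0.291  0.074]
 [ 1.    -0.    -0.    -0.001]
 [ 0.    -0.291  0.957 -0.122]
 [ 0.     0.     0.     1.   ]] [ 0.45  -0.271  0.449] [-0.63   0.177  1.406 -0.     1.559  1.481] 1.5583
[[-0.    -0.957 -0.291  0.075]
 [ 1.    -0.    -0.001 -0.001]
 [ 0.    -0.291  0.957 -0.122]
 [ 0.     0.     0.     1.   ]] [0.5   0.199 0.45 ] [ 0.292  0.204  1.372 -0.     1.566  1.484] 3.3333
```

View pics/w0.png

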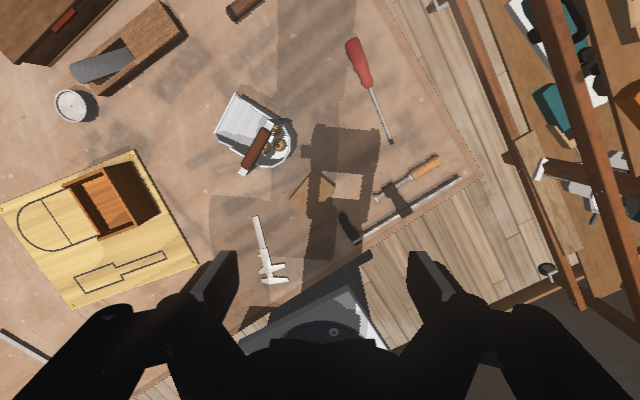

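View pics/w1.png

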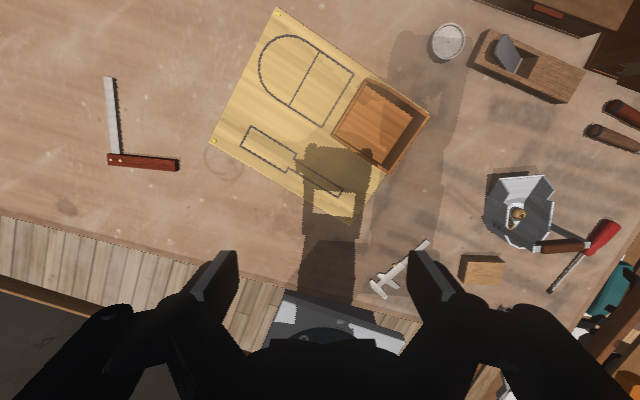

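w0 shows the jug's grip bar running from (270,126) to (242,173). Its spout end is at (215,135)–(238,93), so it points up-left in the image, and the knobs are at (282,143). The driver handle is at (350,40)–(370,85) and its tip at (392,142). w1 shows the board, with the jug outline round at (268,75) and the driver outline's wide part at (268,147) and tip at (343,192).

Run:
```python
from h import *
np.set_printoptions(precision=4,suppress=True)
def rect(P,name):
    P=P[np.isfinite(P).all(1)]
    (c,s,a)=cv2.minAreaRect((P[:,:2]*1000).astype(np.float32)); print(name,len(P),np.round(c,1),np.round(s,1),round(a,2),"z",np.percentile(P[:,2],[5,50,95])); return c,s,a
def big(m):
    n,l,s,_=cv2.connectedComponentsWithStats(m.astype(np.uint8)); return l==1+s[1:,4].argmax()
w=[dict(np.load(f"w{i}.npz")) for i in (0,1)]
for i,d in enumerate(w):
    c=d["c"]; z=c[...,2]; px=d["pixels"]; hsv=cv2.cvtColor(px,cv2.COLOR_RGB2HSV)
    near=np.hypot(c[...,0]-.53,c[...,1]+.19)<.13
    P=c[big(near&(z>.143)&(z<.17))]; rect(P,f"grip{i}")
    P=c[near&(z>.066)&(z<.08)]; rect(P,f"rim{i}")
    P=c[near&(z>.02)&(z<.14)]; rect(P,f"jugall{i}")
    red=(hsv[...,1]>130)&((hsv[...,0]<8)|(hsv[...,0]>172))&(np.hypot(c[...,0]-.55,c[...,1]+.4)<.09)&(z>.003)
    rect(c[big(red)],f"driverhandle{i}")
    yel=big((hsv[...,0]>15)&(hsv[...,0]<30)&(hsv[...,1]>70)&(abs(z-.008)<.006)&(c[...,0]>.3)&(c[...,0]<.8)&(c[...,1]>0)&(c[...,1]<.45))
    P=c[yel]; cc=rect(P,f"board{i}"); print(cv2.boxPoints(cc))
c=w[0]["c"]
for n,u,v in (("tip",392,142),("tip-",388,132),("lipL",215,135),("lipR",238,93),("lipm",227,114),("knobs",282,143),("drvback",350,40),("shaft0",370,90)): print(n,c[v,u])
c=w[1]["c"]
for n,u,v in (("outl flat",352,74),("outl flat2",323,124),("arc top",268,50),("drv wide corners",255,127),("drv",241,146),("drv",296,153),("narrow end",343,192),("bin",331,132),("bin",384,171),("bin",428,116),("bin",375,78),("floor",375,120)): print(n,c[v,u])
```

```text
grip0 719 [ 520.6 -200.9] [16.1 90. ] 26.57 z [0.1515 0.161  0.1633]
rim0 419 [ 536.7 -194.5] [118.3  89.5] 26.92 z [0.0673 0.0777 0.0795]
jugall0 2805 [ 509.6 -196.2] [215.8 105.3] 13.27 z [0.0224 0.035  0.0789]
driverhandle0 576 [ 550.5 -406.8] [22.8 82.4] 86.16 z [0.02   0.0249 0.0285]
board0 13431 [541.  231.3] [340.9 273.3] 79.72 z [0.0076 0.0093 0.0109]
[[376.1133  87.9431]
 [645.0297  39.161 ]
 [705.8851 374.633 ]
 [436.9687 423.4151]]
grip1 744 [ 520.8 -199.3] [16.5 92.4] 26.77 z [0.1459 0.1587 0.1628]
rim1 663 [ 535.5 -190.8] [116.4  90.4] 26.91 z [0.0668 0.0736 0.079 ]
jugall1 3980 [ 508.8 -194. ] [216.9 104.5] 13.33 z [0.0237 0.0456 0.1068]
driverhandle1 608 [ 550.3 -403.6] [24.3 82.8] 85.58 z [0.0085 0.0219 0.0278]
board1 19769 [540.8 228.9] [332.3 273. ] 79.78 z [0.0075 0.0092 0.0108]
[[377.0208  89.5657]
 [645.6929  41.1242]
 [704.6618 368.1841]
 [435.9897 416.6257]]
tip [ 0.3981 -0.3952  0.0083]
tip- [ 0.4196 -0.3965  0.013 ]
lipL [ 0.5784 -0.1268  0.0533]
lipR [ 0.6239 -0.1919  0.0023]
lipm [ 0.5977 -0.1633  0.0432]
knobs [ 0.5058 -0.2159  0.0275]
drvback [ 0.5902 -0.4087  0.0258]
shaft0 [ 0.5027 -0.4022  0.0144]
outl flat [0.6518 0.2024 0.0082]
outl flat2 [0.5514 0.2187 0.0089]
arc top [0.6326 0.3551 0.0108]
drv wide corners [0.4986 0.3365 0.0091]
drv [0.4546 0.3507 0.009 ]
drv [0.4815 0.2473 0.0103]
narrow end [0.4425 0.1316 0.0084]
bin [0.5434 0.1991 0.0102]
bin [0.52   0.0935 0.0837]
bin [0.6285 0.066  0.0845]
bin [0.661  0.161  0.0084]
floor [0.5942 0.1311 0.0133]
```

```bash
cat >> h.py <<'E'
BC=np.array([.541,.229,0]); BH=np.radians(-100.2)   # board centre, heading of board +x
BX=np.array([np.cos(BH),np.sin(BH),0]); BY=np.array([-BX[1],BX[0],0]); UP=np.array([0,0,1.])
def bp(x,y,z=0): return BC+x*BX+y*BY+z*UP
GRIP=np.array([.5207,-.2002,.153]); JH=np.radians(26.7)
def tcp_for_lip(lip,th,flip):
    """TCP pose with jug facing board +x, spout tipped down by th (rad), lip at given point"""
    jx=np.cos(th)*BX-np.sin(th)*UP; jz=np.sin(th)*BX+np.cos(th)*UP
    p=lip-.090*jx+(.153-.042)*jz
    y=jx*(-1 if flip else 1); z=-jz; x=np.cross(y,z)
    return p,R.from_matrix(np.stack([x,y,z],1)).as_quat()
LIP=bp(.088-.035,.060,.066)
E
python3 - <<'E'
from cell import r
from h import *
np.set_printoptions(precision=2,suppress=True)
for f in (0,1):
    print("flip",f)
    print(r.inverse_kinematics(GRIP,down(JH+f*np.pi)), r.inverse_kinematics(GRIP+.15*UP,down(JH+f*np.pi)))
    for th in (0,20,40,60,70):
        p,q=tcp_for_lip(LIP,np.radians(th),f); print(th,p,r.inverse_kinematics(p,q))
    p,q=tcp_for_lip(bp(-.005,.06,.05),0,f); print("place",p,r.inverse_kinematics(p,q))
    for dz in (0,.15): print("drv",r.inverse_kinematics([.546,-.404,.02+dz],down(np.radians(86.2)+f*np.pi)),r.inverse_kinematics(bp(-.055,-.085,.03+dz),down(np.radians(169.8)+f*np.pi)))
E
```

```text
flip 0
[-0.45  0.49  1.72 -0.    0.93 -0.92] [-0.45  0.32  1.57 -0.    1.25 -0.92]
0 [0.61 0.25 0.18] [ 0.33  0.62  1.42 -0.    1.1   2.08]
20 [0.6  0.21 0.2 ] [0.14 0.51 1.58 0.4  0.97 1.67]
40 [0.59 0.16 0.21] [-0.06  0.5   1.71  0.84  1.03  1.2 ]
60 [0.58 0.12 0.2 ] [-0.25  0.59  1.77  1.14  1.25  0.82]
70 [0.58 0.09 0.19] [-0.32  0.68  1.78  1.24  1.39  0.69]
place [0.62 0.31 0.16] [ 0.4   0.7   1.32 -0.    1.12  2.15]
drv [-0.71  0.86  1.41 -0.    0.87 -2.21] [ 0.48  0.68  1.78 -0.    0.69 -2.48]
drv [-0.71  0.67  1.36 -0.    1.12 -2.21] [ 0.48  0.44  1.71 -0.    0.99 -2.48]
flip 1
[-0.45  0.49  1.72 -0.    0.93  2.23] [-0.45  0.32  1.57 -0.    1.25  2.23]
0 [0.61 0.25 0.18] [ 0.33  0.62  1.42 -0.    1.1  -1.07]
20 [0.6  0.21 0.2 ] [ 0.14  0.51  1.58  0.4   0.97 -1.47]
40 [0.59 0.16 0.21] [-0.06  0.5   1.71  0.84  1.03 -1.94]
60 [0.58 0.12 0.2 ] [-0.25  0.59  1.77  1.14  1.25 -2.32]
70 [0.58 0.09 0.19] [-0.32  0.68  1.78  1.24  1.39 -2.46]
place [0.62 0.31 0.16] [ 0.4   0.7   1.32 -0.    1.12 -0.99]
drv [-0.71  0.86  1.41 -0.    0.87  0.93] [ 0.48  0.68  1.78 -0.    0.69  0.66]
drv [-0.71  0.67  1.36 -0.    1.12  0.93] [ 0.48  0.44  1.71 -0.    0.99  0.66]
```

Run:
```python
from cell import r, optics
from h import *
np.set_printoptions(precision=3,suppress=True)
q=down(JH)
r.set_gripper(.75)
r.move_to(GRIP+.11*UP,q)
r.move_linear(GRIP,vel=.12)
r.set_gripper(0,squeeze=90)
print("grip",r.current_opening(),r.current_finger_force(),r.current_contact_force(),r.current_t())
r.move_linear(GRIP+.02*UP,vel=.08); print(r.current_opening(),r.current_contact_force(),r.current_torque())
r.move_linear(GRIP+.13*UP,vel=.2)
p,q=tcp_for_lip(bp(.088-.060,.060,.17),0,0)
r.move_linear(p,q,vel=.2)
print(r.current_opening(),r.current_contact_force(),r.current_t(),p,r.current_tool_pos())
d=optics.get_image("side"); cv2.imwrite("pics/s1.png",cv2.resize(d["pixels"][100:320,160:480,::-1],None,fx=2,fy=2))
```

```text
grip 0.16832097722298828 88.6812436580658 [-2.807 -0.475  5.299] 7.3083
0.16879389561483304 [-0.513  0.898 -3.868] [-0.027  0.04  -0.027]
0.1714768730109784 [-0.157 -1.371 -3.165] 11.0333 [0.611 0.279 0.281] [0.611 0.279 0.281]
```

View pics/s1.png

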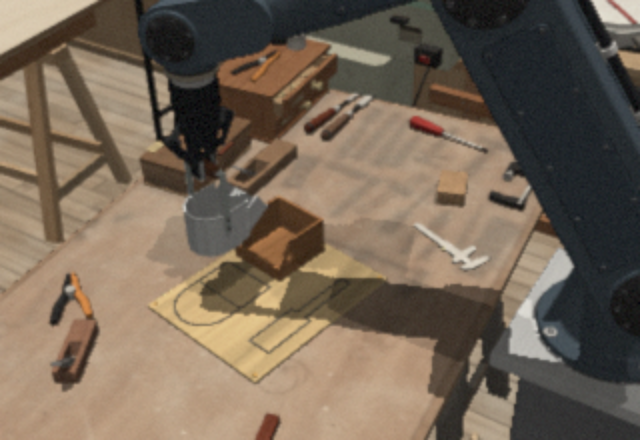

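The jug hangs in the gripper at (215,220) with its spout towards the bin at (282,238). Next I pour.

Run:
```python
from cell import r, optics
from h import *
np.set_printoptions(precision=3,suppress=True)
L0=bp(.088-.045,.060,.10)
def go(lip,th,v):
    p,q=tcp_for_lip(lip,np.radians(th),0); r.move_linear(p,q,vel=v)
go(L0,12,.12)
for th,v in ((25,.08),(36,.07),(46,.06),(55,.06),(62,.06)): go(LIP,th,v)
print(r.current_opening(),r.current_contact_force(),r.current_torque(),r.current_t())
r.sleep(.5); go(LIP,68,.06); r.sleep(.4)
d=optics.get_image("side"); cv2.imwrite("pics/s2.png",cv2.resize(d["pixels"][130:290,220:400,::-1],None,fx=3,fy=3))
print(r.current_opening(),r.current_t())
```

```text
0.17051546334371312 [ 0.418 -0.903 -2.704] [-1.055  0.118  0.047] 14.5917
0.16960082011563915 15.9417
```

View pics/s2.png

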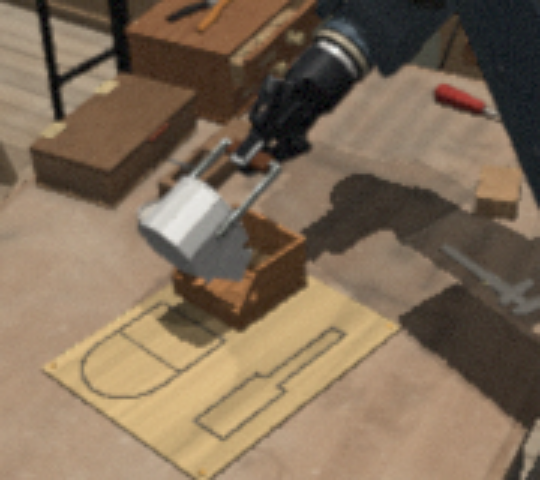

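The jug is tipped over the bin at (235,250) but hides its contents. I back off and look.

Run:
```python
from cell import r, optics
from h import *
np.set_printoptions(precision=3,suppress=True)
def go(lip,th,v):
    p,q=tcp_for_lip(lip,np.radians(th),0); r.move_linear(p,q,vel=v)
go(LIP,48,.1); go(LIP+.04*UP-.02*BX,15,.15)
go(bp(-.005,.06,.042+.008+.06),0,.15)
print(r.current_contact_force(),r.current_t())
w,_=wrist(r,optics); d=optics.get_image("side")
a=w["pixels"][...,::-1]; b=cv2.resize(d["pixels"][150:300,220:400,::-1],None,fx=2,fy=2)
o=np.zeros((400+300,640,3),np.uint8); o[:400]=a; o[400:,:360]=b
cv2.imwrite("pics/s3.png",cv2.resize(o,None,fx=.85,fy=.85))
```

```text
[-0.094 -0.155 -3.002] 18.0667
```

View pics/s3.png

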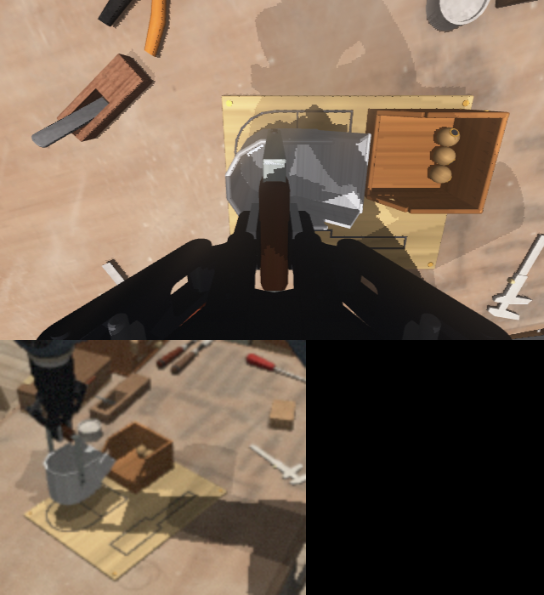

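All three knobs are in the bin, at (450,135), (443,156) and (438,174). The spout end seems slightly slanted, from (370,135) to (362,225), so I check the jug's yaw before lowering.

Run:
```python
from cell import r, optics
from h import *
np.set_printoptions(precision=1,suppress=True)
w,c=wrist(r,optics); np.savez("w3.npz",c=c,**w)
P=c[np.isfinite(c).all(-1)]; d=P-BC; b=np.stack([d@BX,d@BY,d[:,2]],1)*1000
m=(b[:,0]>-180)&(b[:,0]<20)&(abs(b[:,1]-60)<60)&(b[:,2]>80)&(b[:,2]<155); J=b[m]
for y in range(10,111,10):
    s=J[abs(J[:,1]-y)<5]
    if len(s)>3: i=s[:,0].argmax(); print(y,len(s),"front",s[i],"back",s[s[:,0].argmin()])
for x in range(-140,20,20):
    s=J[abs(J[:,0]-x)<10]
    if len(s)>3: print("x",x,"ymin",s[s[:,1].argmin()],"ymax",s[s[:,1].argmax()])
```

```text
20 1968 front [ -2.8  19.8 112.6] back [-76.5  21.6  93.1]
30 996 front [ -2.5  28.2 112. ] back [-126.9   34.2  146. ]
40 1074 front [ -2.2  43.  111.6] back [-133.2   44.7  145.5]
50 1020 front [ -2.4  45.7 111.4] back [-135.7   53.4  145.2]
60 967 front [ -2.3  58.6 112. ] back [-135.5   55.9  145.5]
70 919 front [ -2.3  67.3 111.7] back [-135.8   66.4  144.2]
80 915 front [ -2.   80.9 111.4] back [-133.    75.6  144.7]
90 632 front [ -1.9  89.9 110.6] back [-127.6   85.1  144. ]
100 1903 front [ -2.3  95.1 112.2] back [-115.8   95.3  144.8]
110 43 front [-91.1 105.8 119.2] back [-96.5 105.2 120.2]
x -140 ymin [-130.2   41.   146.3] ymax [-130.6   80.2  145.1]
x -120 ymin [-111.2   25.2   96.3] ymax [-110.2   98.8  144.5]
x -100 ymin [-109.5   94.2  146. ] ymax [-95.6 106.5 135.1]
x -80 ymin [-74.9  21.1  82.4] ymax [-89.7 105.  129.6]
x -60 ymin [-50.   17.8 144.6] ymax [-50.9 101.8 146.3]
x -40 ymin [-48.5  17.9 144.7] ymax [-47.8 101.5 144.9]
x -20 ymin [-29.9  18.1 138.9] ymax [-18.4 100.8 122.8]
x 0 ymin [ -7.1  18.3 115.4] ymax [ -4.  101.3 110.6]
```

Yaw is within 1° and the jug is centred on the outline within about 2 mm. I lower it, then fetch the driver.

Run:
```python
from cell import r, optics
from h import *
np.set_printoptions(precision=3,suppress=True)
def pose(dz): return tcp_for_lip(bp(-.006,.06,.050+dz),0,0)[0]
r.move_linear(pose(.006),vel=.12)
f0=r.current_contact_force()[2]
for dz in np.arange(.004,-.0061,-.001):
    r.move_linear(pose(dz),vel=.03)
    f=r.current_contact_force()[2]
    if f-f0>1.5: break
print("touch",dz,f-f0,f,r.current_t())
r.set_gripper(.35); r.sleep(.1)
r.set_gripper(.75)
r.move_linear(pose(.12),vel=.2)
w,c=wrist(r,optics); cv2.imwrite("pics/s4.png",cv2.resize(w["pixels"][:300,150:550,::-1],None,fx=1.2,fy=1.2))
G=np.array([.5485,-.4048,.017])
r.move_to(G+.17*UP,down(np.radians(86.2)+np.pi))
w,c=wrist(r,optics); np.savez("w4.npz",c=c,**w)
hsv=cv2.cvtColor(w["pixels"],cv2.COLOR_RGB2HSV)
red=(hsv[...,1]>130)&((hsv[...,0]<8)|(hsv[...,0]>172))&(np.hypot(c[...,0]-.55,c[...,1]+.4)<.09)&(c[...,2]>.003)
n,l,s,_=cv2.connectedComponentsWithStats(red.astype(np.uint8)); P=c[l==1+s[1:,4].argmax()]
print(cv2.minAreaRect((P[:,:2]*1000).astype(np.float32)),len(P),P[:,2].max())
m=(c[...,2]>.004)&(c[...,2]<.02)&(abs(c[...,1]+.4)<.025)&(c[...,0]>.35)&(c[...,0]<.49); S=c[m]
print("shaft",len(S),S[S[:,0].argmin()], np.polyfit(S[:,0],S[:,1],1) if len(S)>5 else 0); print(r.current_t())
cv2.imwrite("pics/s5.png",w["pixels"][...,::-1])
```

```text
touch 0.0 5.284629150753257 2.2823742182387905 20.0667
((535.0325317382812, -406.7933044433594), (20.45840072631836, 54.45524597167969), 82.62987518310547) 677 0.028219362444292573
shaft 374 [ 0.395 -0.392  0.006] [-0.084 -0.361]
24.3167
```

View pics/s4.png

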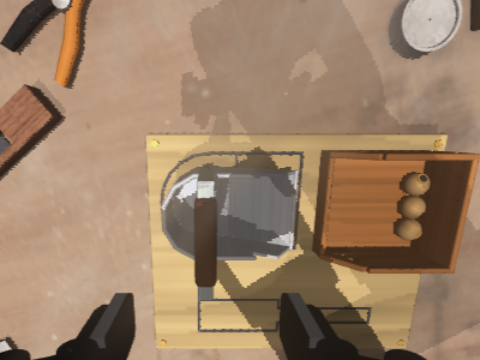

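The jug stands inside its outline with its spout towards the bin, and the knobs are at (412,205). Now I grasp the driver.

Run:
```python
from cell import r, optics
from h import *
np.set_printoptions(precision=4,suppress=True)
G=np.array([.5485,-.4068,.026]); q=down(np.radians(-4.8+270))
r.move_linear(G+.06*UP,q,vel=.15)
r.move_linear(G,vel=.1)
r.set_gripper(0,squeeze=60)
print("grip",r.current_opening(),r.current_finger_force(),r.current_contact_force(),r.current_t())
r.move_linear(G+.02*UP,vel=.08)
r.move_linear(G+.12*UP,vel=.2)
T=bp(-.055,-.085,.14)
r.move_linear(T,down(np.radians(79.8+270)),vel=.25)
r.move_linear(T-.07*UP,vel=.15)
print(r.current_opening(),r.current_contact_force(),r.current_t())
w,c=wrist(r,optics); s=optics.get_image("side"); cs=cloud(s)
for n,c in (("wrist",c),("side",cs)):
    P=c[np.isfinite(c).all(-1)]; d=P-BC; b=np.stack([d@BX,d@BY,d[:,2]],1)*1000
    S=b[(abs(b[:,1]+85)<30)&(b[:,0]>0)&(b[:,0]<130)&(b[:,2]>25)&(b[:,2]<100)]
    if len(S)>5: print(n,len(S),"tip",S[S[:,0].argmax()],"y fit",np.polyfit(S[:,0],S[:,1],1),"z fit",np.polyfit(S[:,0],S[:,2],1))
a=w["pixels"][...,::-1]; bb=cv2.resize(s["pixels"][150:300,220:400,::-1],None,fx=2,fy=2)
o=np.zeros((700,640,3),np.uint8); o[:400]=a; o[400:,:360]=bb
cv2.imwrite("pics/s6.png",cv2.resize(o,None,fx=.85,fy=.85))
```

```text
grip 0.26778661386434266 59.08327695680782 [-0.5406 -0.4517  5.5418] 26.3417
0.2724131238493842 [ 0.0261  0.9833 -0.6132] 31.0
side 35 tip [ 94.4834 -82.4472  56.2719] y fit [  0.0203 -85.8433] z fit [-0.031  56.8818]
```

View pics/s6.png

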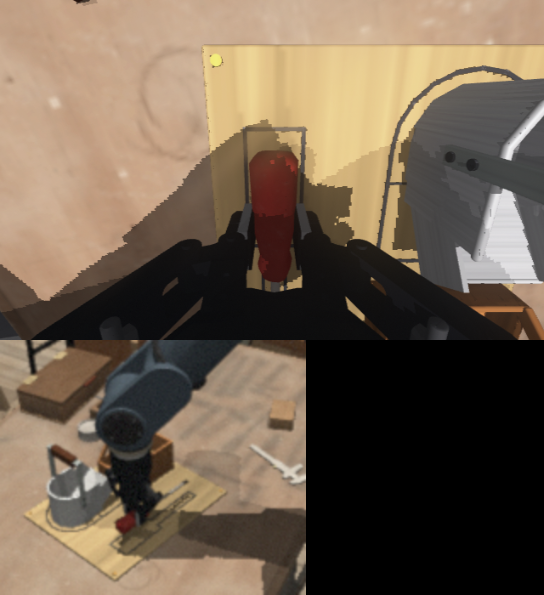

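The driver is held level and lined up with its outline. The handle is at (275,210) over the wide part, and the tip is measured at board (94, -83) mm. I lower it and release.

Run:
```python
from cell import r, optics
from h import *
np.set_printoptions(precision=4,suppress=True)
def T(z): return bp(-.054,-.085,z)
r.move_linear(T(.039),vel=.1)
f0=r.current_contact_force()[2]
for z in np.arange(.037,.0305,-.001):
    r.move_linear(T(z),vel=.03); f=r.current_contact_force()[2]
    if f-f0>1.5: break
print("touch",z,f-f0,r.current_t())
r.set_gripper(.4); r.sleep(.1); r.set_gripper(.6)
r.move_linear(T(.15),vel=.2)
r.move_to([.42,.16,.42],down(np.radians(-10+270)))
w,c=wrist(r,optics); s=optics.get_image("side")
print(r.current_t(),r.current_contact_force())
P=c[np.isfinite(c).all(-1)]; d=P-BC; b=np.stack([d@BX,d@BY,d[:,2]],1)*1000
S=b[(abs(b[:,1]+85)<25)&(abs(b[:,0])<125)&(b[:,2]>13)&(b[:,2]<60)]
if len(S)>5: print("driver x",S[:,0].min(),S[:,0].max(),"y",np.percentile(S[:,1],[0,50,100]))
J=b[(b[:,0]>-160)&(b[:,0]<15)&(abs(b[:,1]-60)<60)&(b[:,2]>40)&(b[:,2]<90)]
if len(J)>5: print("jug",J.min(0),J.max(0))
a=w["pixels"][...,::-1]; bb=cv2.resize(s["pixels"][150:300,220:400,::-1],None,fx=2,fy=2)
o=np.zeros((700,640,3),np.uint8); o[:400]=a; o[400:,:360]=bb
cv2.imwrite("pics/s7.png",cv2.resize(o,None,fx=.85,fy=.85))
```

```text
touch 0.033999999999999996 10.963373972989665 32.5583
35.2833 [-0.3906  0.6521 -0.001 ]
driver x -96.42637021641701 98.97490722050678 y [-98.7861 -83.7004 -71.2833]
jug [-135.8576   12.9746   40.0234] [ -4.9795 104.4567  89.7594]
```

View pics/s7.png

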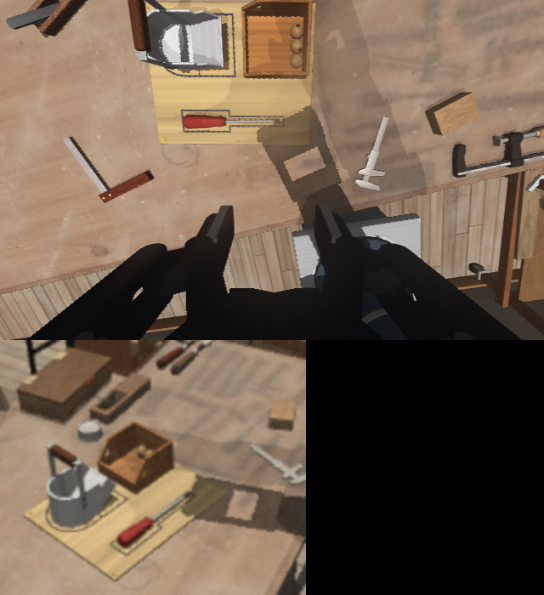

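The jug (190,42) and the driver (185–280,122) lie inside their outlines, the three knobs are in the bin (297,45), and the block and try square are where they started. I hand in.

```bash
python3 -c "
from cell import r
print(r.hand_in())"
```

```text
the job is handed in; nothing more can be done
None
```

The job is handed in, finished at about 35 s of the 67 s allowed: all three knobs are in the bin, the empty jug stands in its outline with its spout towards the bin, the screwdriver lies in its outline, and the block and try square were not touched.

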